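# Lock the router jig's castle nut with its cross pin

### The job

Screw the jig's castle hand nut all the way down until it is tight, then back it off only as far as the first position where its slots line up with the hole through the stud. Then push the thin locking pin level through slot, stud and slot, from either end of the hole, until its handle nearly meets the nut, and let go. Leave the fat pin and everything else on the bench where it is.

Things in the scene. Friction and masses are not known exactly. Their poses are not given: they have to be found in the camera images.
- jig: plywood jig fixed to the bench: base 170 x 170 x 18 mm, on it a 12 mm teardrop plate (radius 70 mm about the stud, tip 125 mm out along +x; top 30 mm above the bench). A steel stud, 30 mm diameter, rises at its centre to 92 mm above the bench; a dark line across its top shows the direction of the hole through it, along the jig's y. Origin: centre of the underside, on the stud's axis; z up
- hole (a point): middle of the level square hole, 13 mm wide and 13 mm high, right through the stud along y: on the stud's axis, 76 mm above the bench. Same axes as the jig
- nut (a joint): turn of the castle nut, rad, positive counter-clockwise from above (unscrewing); 0 = tight, a hard stop. Right-hand thread, rises 4 mm a turn. A slot lies in line with the stud's hole at 0.60 and every 1.571 rad further (2.17, 3.74, ...); wanted: 0.60, the first after tight. Starts at 6.3 to 7.3. Friction about 0.15 N m: it stays where left; the pin's tapered tip can nudge it a little
- nut_top (a point): centre of the top of the nut, a round knurled aluminium hand nut on the stud, 60 mm diameter, 51 mm tall; top 84 mm above the bench when tight. Lower 33 mm: plain cylinder, grip it anywhere round. Upper 18 mm: two crossing slots 14 mm wide, open at the top, between four teeth; they run at -0.60 and +0.97 rad from this x axis, which turns with the nut (equals the jig's x at joint 0)
- pin: the thin locking pin, loose: a black block handle 40 (x) x 24 (y) x 64 (z) mm standing on the bench, and a steel shank 9 mm thick, 95 mm long, level out of its +x face 30 mm above its underside, the last 8 mm tapering to 4.5 mm. Origin: centre of the handle's underside; x from handle to tip; z up. 0.12 to 0.22 kg. Grip the handle across its 24 mm
- pin_mid (a point): point on the thin pin's shank axis, 32 mm out from the handle's face (52 mm from the handle's centre): it lies at the middle of the stud's hole when the pin is fully in
- fat_pin: a pin for another jig, same block handle but a shank 18 mm thick and 60 mm long, which does not fit; leave alone. Origin as for the thin pin. The two stand on either side of the jig, either way round
- case_a: blue plastic bit case 105 x 32 x 22 mm, bystander; origin centre of its underside
- case_b: another such blue bit case, bystander
- case_c: another such blue bit case, bystander, on the robot's side of the bench
- torch: black pocket torch 135 mm long, 29 mm thick, lying, bystander
- screwdriver: screwdriver lying beyond the jig, bystander
- offcut: plywood offcut 140 x 70 x 18 mm lying to the left, bystander

How it is judged (in metres and radians):
On the way, in this order (a step that is already met when the one before it is completed fails the run):
1. the nut is screwed down tight (value of joint nut below 0.06 rad), for 0.2 s.
2. the nut is backed off to the first position where a slot lines up with the hole (value of joint nut between 0.4 and 0.8 rad), for 0.2 s.
At the end, for the whole second after the job is handed in: The nut stands at the first slot position after tight (0.40 to 0.80 rad from tight), the thin pin lies through the slots and the stud's hole along it (within 0.25 rad), its pin_mid point within 15 mm of the middle of the hole (handle no more than about 17 mm from the nut), at rest and released (all of step 2 and distance between pin_mid and hole below 0.015 m and angle between the x axis of pin and the y axis of jig, either way round below 0.25 rad and linear speed of pin below 0.02 m/s); the robot touches nothing.
It fails at once if the fat pin is moved more than 30 mm (distance of fat_pin from where it was at the start of the episode above 0.03 m).
It fails at once if another bystander is moved more than 30 mm (distance of any of case_a, case_b, case_c, torch, screwdriver, offcut from where it was at the start of the episode above 0.03 m).
It also fails if it takes over 72 s, if anything falls off the work surface, if the arm or the gripper's body presses on something with over 40 N, if the wrist force passes 120 N, or if a joint passes its speed limit or range.

### The arm

A 6-joint arm with a two-finger parallel gripper is mounted at the origin on the work surface. World frame = base frame: x ahead of the robot, y to its left, z up, the work surface at z = 0. Lengths are in m, angles in degrees, forces in N, time in s.
With the tool pointing down it reaches from about 0.375 to 0.975 m from the base axis. Payload 3.8 kg.
Tool frame: the origin (TCP) lies between the finger pads; the fingertips stand 14 mm ahead of it and the grasp point (between the pads) lies 5 mm behind it; z points along the fingers, y is the direction in which the jaws open and shut (so a half turn about z gives the same grasp; the last joint's range is limited). The gripper opens to 88 mm and grips with 3 to 60 N. Pads are 18 mm wide; open, the fingers measure 123 mm over their backs; the gripper's body (75 mm by 187 mm) begins 45 mm behind the grasp point.
Start: joints at [-72.989, 15.12, 91.902, -0, 72.978, -2.114], TCP at [0.221, -0.638, 0.253] pointing down, gripper open.
Joint ranges: [-150.88, 150.88], [-54.13, 125.18], [17.81, 147.31], [-75.09, 255.09], [0, 152.58], [-146.25, 146.25]. Speed limits (degrees/s): [147.25, 147.25, 180, 180, 180, 180].

### API

Orientations are given as a 3x3 rotation matrix whose columns are the frame's x, y, z axes.
In Python, from rig import arm gives the robot as it stands.
- The arm moves only by the shell command python3 -m crank 'ROWS' [OPENING] [FORCE]. ROWS is JSON, a list that holds one entry, the list of rows, each a list of 6 numbers: the shift along the tool's x, y, z in m, then the turn, a rotation vector about the tool's x, y, z in degrees. A call has 1 to 20 rows; each row shifts and turns the commanded pose from where the row before left it, along the tool's axes as they then stand; what a row does not reach is not made up. A row lasts 1/10 s, in which the tool goes at most 50 mm and 8.59 degrees, less where a joint would pass 70% of its speed; a pose out of reach is approached as far as the arm can. A call with a gripper value outside its range is refused whole. OPENING is the gripper command: -1 is shut, 1 is fully open, values between are in proportion, set as the call begins (- or left out, the last holds). The fingers move at their own pace and stop on an object; FORCE is the grip in N (left out, the last holds). Time passes only in rows, so rows that do not move let the fingers close. It gives the time, the measured TCP pose, the force and the opening at its end, in the units of the state.
- arm.state(): the state, without advancing time (a new reading comes with each control period).
- arm.grab_frame(name): name is "scene" or "side" or "wrist"; returns the picture (420x560x3 uint8, red, green, blue); there is no depth.
- arm.get_calibration(name): a dict with "vertical_fov" (degrees; the focal length in pixels is half the picture's height over the tangent of half this angle, whatever the lens; pixels are square), "cx", "cy" (the principal point, pixels), "k1" (the pictures are not rectified: a ray, as slopes to the right and down, at radius r is drawn at 1 + k1 r^2 times it, then the intrinsics apply), "R" (3x3) and "t" (3): a world point X has camera coordinates R X + t. Camera axes: x right, y down, z forward; pixel columns grow to the right and rows downward; lengths in m; the calibration is good to about 2 mm. A picture is of the moment at which its call begins: read the wrist's pose just before it. get_calibration takes no time and is no camera call; for the wrist camera it gives the pose at the moment of the call.
- arm.finish_job(): hands the job in, once; it reports no verdict.
The state is a dict: "time": time; "q": joint angles; "qd": joint speeds; "tau": joint torques, N m; "eef_pos": TCP position; "ee_rot": TCP orientation; "wrist_force": force on the tool from outside, world axes, zero at the start; "moment": the same for the moment, N m; "width": finger opening in m.
Only numpy, scipy, OpenCV 4.12 (cv2) and the standard library are available. Lean on these libraries where they do the work, as an engineer would, in place of code of your own. Each camera call takes 0.05 s, during which the arm holds its last target. There are 200 camera calls.

## Working session

There is one attempt and no reset: what is moved stays moved. The work goes in short steps, Python scripts to look and compute and a shell command to move; the robot and the scene stay as the last step left them, time stands still between calls to the robot, and variables do not carry over. Pictures are saved under pics/ and viewed, about 8 in all and at most 12, crops included, and the job is handed in when it is done.

```bash
ls; mkdir -p pics
cat > h.py <<'E'
import numpy as np, cv2
from rig import arm
def ray(c,u,v):
    f=210/np.tan(np.radians(c["vertical_fov"]/2)); d=np.array([(u-c["cx"])/f,(v-c["cy"])/f]); s=d.copy()
    for _ in range(30): s=d/(1+c["k1"]*(s@s))
    R=np.array(c["R"]);t=np.array(c["t"]); return -R.T@t, R.T@np.r_[s,1]
def onz(c,u,v,z):
    o,d=ray(c,u,v); return o+d*(z-o[2])/d[2]
def proj(c,X):
    f=210/np.tan(np.radians(c["vertical_fov"]/2)); p=np.array(c["R"])@X+np.array(c["t"]); s=p[:2]/p[2]
    s=s*(1+c["k1"]*(s@s)); return s*f+[c["cx"],c["cy"]]
def snap(name,fn,crop=None,k=1):
    c=arm.get_calibration(name); im=arm.grab_frame(name); np.save('pics/%s.npy'%fn,im)
    b=im[:,:,::-1]
    if crop: x0,y0,x1,y1=crop; b=b[y0:y1,x0:x1]
    cv2.imwrite('pics/%s.png'%fn,cv2.resize(b,None,fx=k,fy=k,interpolation=cv2.INTER_CUBIC)); return c,im
E
python3 - <<'E'
from h import *
a,_=snap("scene","s0",None,1.4);b,_=snap("side","d0",None,1.4)
for c in(a,b): print({k:np.round(v,4).tolist() for k,v in c.items()}, -np.array(c["R"]).T@c["t"])
print(arm.state())
E
```

```text
pics
{'vertical_fov': 45.3033, 'cx': 284.8178, 'cy': 211.9662, 'k1': 0.0426, 'R': [[-0.7346, 0.6782, -0.0182], [0.4909, 0.5129, -0.7043], [-0.4683, -0.5263, -0.7097]], 't': [0.3736, -0.2732, 1.5619]} [1.14006063 0.70870107 0.92289275]
{'vertical_fov': 44.7861, 'cx': 274.5975, 'cy': 206.815, 'k1': -0.0546, 'R': [[-0.9254, -0.3786, 0.0164], [-0.2823, 0.66, -0.6962], [0.2527, -0.6489, -0.7177]], 't': [0.5679, 0.1565, 1.3352]} [0.23227596 0.97804159 1.05791663]
{'time': 0.1, 'q': array([-7.29890372e+01,  1.51634032e+01,  9.19712046e+01,  9.48446733e-05,
        7.29774290e+01, -2.11417407e+00]), 'qd': array([-0.03523559, -0.09213345, -0.2354091 ,  0.06195567,  0.05388335,
        0.05283601]), 'tau': array([ 1.00729500e-03, -5.03622043e+01, -3.58070076e+01,  7.31664570e-02,
        2.33715051e-02, -6.06189360e-05]), 'eef_pos': array([ 0.22097659, -0.63717349,  0.25155037]), 'ee_rot': array([[ 9.44805444e-01,  3.27631419e-01, -5.70550876e-04],
       [ 3.27631908e-01, -9.44803596e-01,  1.87032191e-03],
       [ 7.37177027e-05, -1.95402100e-03, -9.99998088e-01]]), 'wrist_force': array([ 0.78524844, -0.48428117, -0.98581196]), 'moment': array([-0.03162752, -0.07978353,  0.02692154]), 'width': 0.08795551084788766}
```

View pics/s0.png

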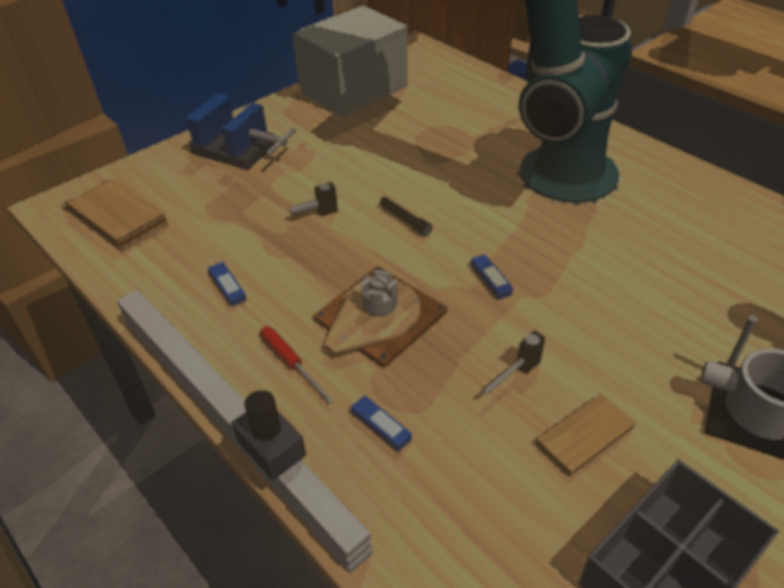

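View pics/d0.png

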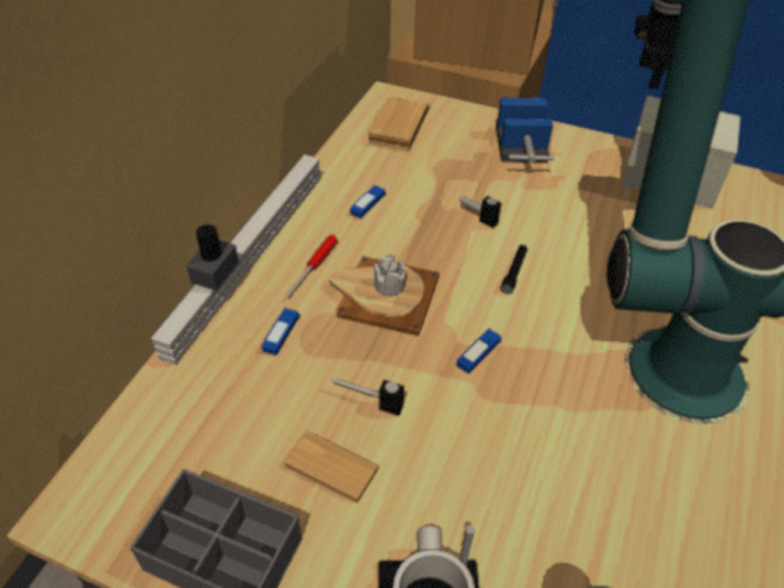

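Scene picture (1.4x): jig with nut at (380,290), thin pin on the robot's left with handle (531,350) and tip (478,396), fat pin (325,200) on the right. The side picture agrees: nut (390,275), thin pin (390,395), tip (335,381).

Run:
```python
from h import *
S=arm.get_calibration("scene");D=arm.get_calibration("side")
def tri(a,b):
    o,d=ray(S,*np.array(a)/1.4);p,e=ray(D,*np.array(b)/1.4)
    s=np.linalg.lstsq(np.c_[d,-e],p-o,rcond=None)[0]; A=o+d*s[0];B=p+e*s[1]; return np.round((A+B)/2,3),np.linalg.norm(A-B).round(4)
print("nut top",tri((380,283),(390,265)));print("tip",tri((479,396),(335,381)));print("fattip",tri((292,210),(463,202)))
P=lambda c,u,v,z:onz(c,u/1.4,v/1.4,z).round(3)[:2]
for n,a,b,z in [("thin handle",(533,336),(393,384),.064),("fat",(326,187),(491,199),.064),("caseA",(227,282),(368,201),.02),("caseC",(491,275),(479,349),.02),("caseB",(380,421),(281,330),.02),("torch",(405,215),(515,268),.015)]:
    print(n,P(S,*a,z),P(D,*b,z))
for p in [(316,316),(380,268),(446,312),(385,362)]: print("jigcorner",P(S,*p,.018))
for p in [(364,258),(439,270),(416,331),(338,312)]: print("jigcornerD",P(D,*p,.018))
```

```text
nut top (array([0.589, 0.04 , 0.089]), np.float64(0.0062))
tip (array([0.596, 0.283, 0.011]), np.float64(0.0032))
fattip (array([ 0.537, -0.29 ,  0.024]), np.float64(0.004))
thin handle [0.477 0.288] [0.483 0.283]
fat [ 0.467 -0.262] [ 0.47  -0.274]
caseA [ 0.748 -0.209] [ 0.74  -0.209]
caseC [0.382 0.116] [0.375 0.114]
caseB [0.747 0.217] [0.739 0.218]
torch [ 0.372 -0.129] [ 0.37  -0.132]
jigcorner [ 0.681 -0.028]
jigcorner [ 0.517 -0.043]
jigcorner [0.508 0.123]
jigcorner [0.663 0.134]
jigcornerD [ 0.674 -0.031]
jigcornerD [ 0.515 -0.06 ]
jigcornerD [0.501 0.117]
jigcornerD [0.659 0.131]
```

```bash
python3 -m crank '[[[0.0286,-0.0262,-0.0024,0,0,0],[0.0286,-0.0262,-0.0024,0,0,0],[0.0286,-0.0262,-0.0024,0,0,0],[0.0286,-0.0262,-0.0024,0,0,0],[0.0286,-0.0262,-0.0024,0,0,0],[0.0286,-0.0262,-0.0024,0,0,0],[0.0286,-0.0262,-0.0024,0,0,0],[0.0286,-0.0262,-0.0024,0,0,0],[0.0286,-0.0262,-0.0024,0,0,0],[0.0286,-0.0262,-0.0024,0,0,0],[0.0286,-0.0262,-0.0024,0,0,0],[0.0286,-0.0262,-0.0024,0,0,0],[0.0286,-0.0262,-0.0024,0,0,0],[0.0286,-0.0262,-0.0024,0,0,0],[0.0286,-0.0262,-0.0024,0,0,0],[0.0286,-0.0262,-0.0024,0,0,0],[0.0286,-0.0262,-0.0024,0,0,0],[0.0286,-0.0262,-0.0024,0,0,0],[0.0286,-0.0262,-0.0024,0,0,0],[0,0,0,0,0,0]]]'
python3 - <<'E'
from h import *
c,_=snap("wrist","w1",None,1.4)
s=arm.state();print(s["q"],s["eef_pos"],s["wrist_force"]);print(-np.array(c["R"]).T@c["t"],np.round(c["R"],3))
import pickle;pickle.dump(c,open('w1.pkl','wb'))
E
```

```text
time: 2.1
eef_pos: [0.5728, 0.0144, 0.298]
ee_rot: [[0.943, 0.332, 0.0], [0.332, -0.943, 0.002], [0.001, -0.001, -1.0]]
wrist_force: [-0.0, -0.8, -0.4]
width: 0.0881
[-1.24610071e+00  2.57047632e+00  1.01530144e+02  5.07383604e-03
  7.59564255e+01  6.94244029e+01] [0.57184337 0.0124952  0.29771241] [-0.2517668  -0.78010872  0.14425059]
[0.65140965 0.04238242 0.43026181] [[ 0.332 -0.943 -0.001]
 [-0.893 -0.315  0.32 ]
 [-0.303 -0.106 -0.947]]
```

View pics/w1.png

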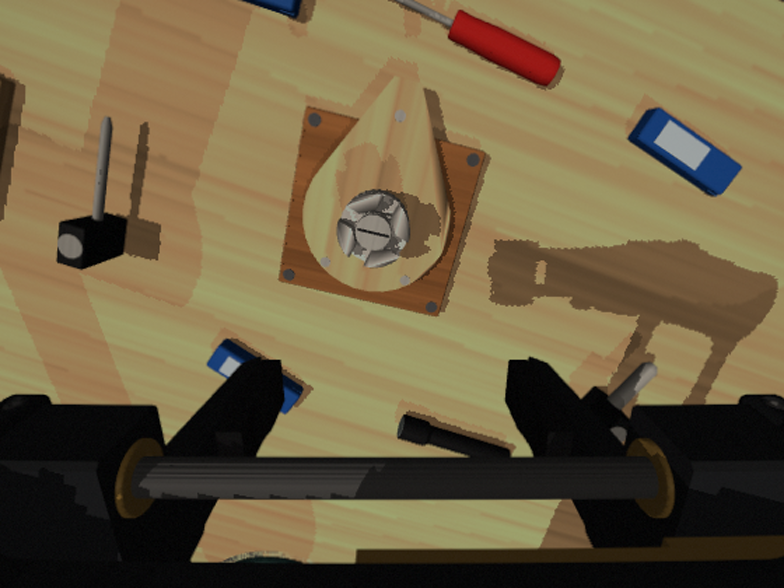

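Wrist picture (1.4x): stud centre (374,234), dark line (358,232)–(389,236), jig corners (306,106), (486,152), (437,315), (279,281). The thin pin's shank runs from (98,217) to its tip at (107,118).

Run:
```python
from h import *
import pickle
c=pickle.load(open('w1.pkl','rb'))
P=lambda u,v,z:onz(c,u/1.4,v/1.4,z)
print("stud",P(373.5,234,.092))
K=np.array([P(*p,.018)[:2] for p in [(306,106),(486,152),(437,315),(279,281)]]);print("jigc",K,K.mean(0))
e=K[0]-K[3]+K[1]-K[2];f=K[0]-K[1]+K[3]-K[2]
print("jig yaw",np.degrees(np.arctan2(e[1],e[0])),np.degrees(np.arctan2(f[1],f[0]))-90)
a=P(358,232,.092);b=P(389,236,.092);print("line yaw",np.degrees(np.arctan2(*(a-b)[1::-1]))-90)
# stud top centroid by brightness / nut outline
t=P(107,118,.030);h=P(98,217,.030);print("pin tip,root",t,h,np.linalg.norm(t-h),np.degrees(np.arctan2(*(t-h)[1::-1])))
im=np.load('pics/w1.npy');hsv=cv2.cvtColor(im,cv2.COLOR_RGB2HSV)
m=((hsv[...,1]<60)&(hsv[...,2]>70)).astype('uint8');m=cv2.morphologyEx(m,cv2.MORPH_CLOSE,np.ones((5,5)))
n,l,st,ce=cv2.connectedComponentsWithStats(m)
for i in range(1,n):
    if st[i,4]>150: print(st[i],ce[i]*1.4)
# black handle mask
m=((hsv[...,2]<60)).astype('uint8');m[:140]=0;m[195:]=0;m[:,100:]=0
l=cv2.findContours(m,cv2.RETR_EXTERNAL,cv2.CHAIN_APPROX_NONE)[0];l=max(l,key=cv2.contourArea);q=cv2.approxPolyDP(cv2.convexHull(l),2,True)[:,0]
print(q*1.4)
```

```text
stud [0.58889461 0.03837213 0.092     ]
jigc [[ 0.66509316  0.13174405]
 [ 0.68267335 -0.03675912]
 [ 0.51629781 -0.05253496]
 [ 0.49731231  0.11345505]] [0.59034416 0.03897626]
jig yaw 5.820783842990671 6.238613106938502
line yaw 11.976142599576903
pin tip,root [0.59754385 0.29420273 0.03      ] [0.50610971 0.29100096 0.03      ] 0.09149018254529682 2.005522362360558
[283   0  40  19 193] [426.23834197  10.8373057 ]
[467  79  45  42 828] [682.81111111 142.47874396]
[ 66  84  12  73 337] [ 99.87774481 167.33531157]
[ 241  136   51   55 2109] [373.0877193  228.61820768]
[ 41 167  18  18 244] [ 69.17377049 245.65409836]
[445 259  24  30 225] [641.088      380.53244444]
[[126.  218.4]
 [121.8 253.4]
 [ 84.  267.4]
 [ 57.4 261.8]
 [ 58.8 224. ]
 [100.8 196. ]]
```

```bash
python3 -m crank '[[[0,0,0,0,0,-8.5],[0,0,0,0,0,-8.5],[0,0,0,0,0,-8.5],[0,0,0,0,0,-8.5],[0,0,0,0,0,-8.5],[0,0,0,0,0,-8.5],[0,0,0,0,0,-8.5],[0,0,0,0,0,-8.5],[0,0,0,0,0,-8.5],[0,0,0,0,0,-8.5],[0,0,0,0,0,-8.5],[0,0,0,0,0,-8.5],[0,0,0,0,0,-8.5],[0,0,0,0,0,-8.5],[0,0,0,0,0,-8.5],[0,0,0,0,0,-8.5],[0,0,0,0,0,-8.5],[0,0,0,0,0,-8.5],[0,0,0,0,0,-8.5],[0,0,0,0,0,-8.5]]]'
cat >> h.py <<'E'
def delta(target):
    s=[arm.state() for _ in range(1)][0]; R=s["ee_rot"]; p=s["eef_pos"]
    print("eef",p.round(4),"yaw",np.degrees(np.arctan2(R[1,0],R[0,0])).round(1),"z",R[:,2].round(3),"q6",s["q"][5].round(1),"t",s["time"],"w",round(s["width"],4),"F",s["wrist_force"].round(1),"Mz",s["moment"].round(2))
    print("tool delta",(R.T@(np.array(target)-p)).round(4))
E
python3 -c "
from h import *
delta([.589,.0385,.25])"
```

```text
time: 4.15
eef_pos: [0.5706, 0.0092, 0.2978]
ee_rot: [[-0.987, -0.163, -0.001], [-0.163, 0.987, -0.001], [0.001, -0.0, -1.0]]
wrist_force: [0.1, 1.0, 0.2]
width: 0.088
eef [0.5706 0.0092 0.2978] yaw -170.6 z [-0.001 -0.001 -1.   ] q6 -100.9 t 4.15 w 0.088 F [0.1 1.  0.2] Mz [ 0.06 -0.19 -0.  ]
tool delta [-0.023   0.0259  0.0478]
```

```bash
python3 -m crank '[[[-0.0058,0.0065,0.037,0,0,0],[-0.0058,0.0065,0.037,0,0,0],[-0.0058,0.0065,0.037,0,0,0],[-0.0057,0.0065,0.037,0,0,0],[0,0,0,0,0,0],[0,0,0,0,0,0]]]'
python3 - <<'E'
from h import *
import pickle
delta([.589,.0385,.055])
c,_=snap("wrist","w2",None,1.4);pickle.dump(c,open('w2.pkl','wb'))
E
```

```text
time: 4.75
eef_pos: [0.5891, 0.039, 0.1499]
ee_rot: [[-0.987, -0.158, -0.003], [-0.158, 0.987, -0.001], [0.003, -0.0, -1.0]]
wrist_force: [0.7, 0.7, 0.1]
width: 0.0883
eef [0.5891 0.039  0.1499] yaw -170.9 z [-0.003 -0.001 -1.   ] q6 -97.7 t 4.75 w 0.0883 F [0.7 0.7 0.1] Mz [ 0.06 -0.12  0.02]
tool delta [-0.     -0.0004  0.0949]
```

View pics/w2.png

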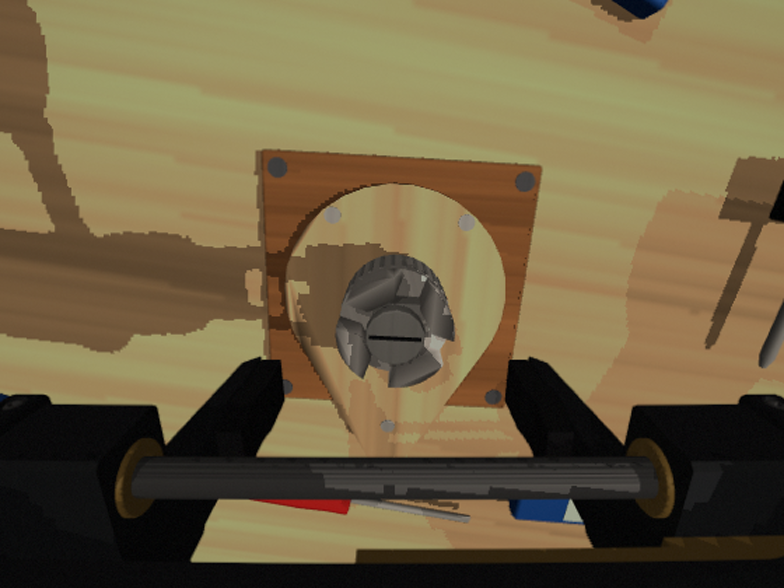

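Stud centre is at (396,336) and its line runs (369,338)–(421,340); the nut is centred between the fingers.

Run:
```python
from h import *
import pickle
c=pickle.load(open('w2.pkl','rb'))
P=lambda u,v,z:onz(c,u/1.4,v/1.4,z)
print("stud",P(396,336.5,.092),P(395,339,.092))
a=P(369,338,.092);b=P(421,340,.092);print("line yaw",np.degrees(np.arctan2(*(b-a)[1::-1]))-90)
K=np.array([P(*p,.018)[:2] for p in [(263,151),(541,166)]]);d=K[1]-K[0];print("edge yaw",np.degrees(np.arctan2(d[1],d[0]))-90,K)
```

```text
stud [0.58922996 0.04033754 0.092     ] [0.59063823 0.04006474 0.092     ]
line yaw 6.725551465244209
edge yaw 6.185754072421403 [[ 0.51539286 -0.05165496]
 [ 0.49741372  0.11422997]]
```

```bash
python3 -m crank '[[[0,0.001,0.03,0,0,0],[0,0,0.03,0,0,0],[0,0,0.025,0,0,0],[0,0,0.013,0,0,0],[0,0,0,0,0,0],[0,0,0,0,0,0]]]'; python3 -m crank '[[[0,0,0,0,0,0],[0,0,0,0,0,0],[0,0,0,0,0,0],[0,0,0,0,0,0],[0,0,0,0,0,0],[0,0,0,0,0,0]]]' -1 20;  python3 -c "
from h import *
delta([.5898,.04,.051])"
```

```text
time: 5.4
eef_pos: [0.5915, 0.0407, 0.0543]
ee_rot: [[-0.987, -0.158, 0.003], [-0.158, 0.987, 0.0], [-0.003, -0.0, -1.0]]
wrist_force: [0.3, -0.6, -0.2]
width: 0.0882
time: 6.0
eef_pos: [0.5908, 0.0396, 0.0532]
ee_rot: [[-0.987, -0.159, 0.002], [-0.159, 0.987, -0.002], [-0.001, -0.002, -1.0]]
wrist_force: [0.1, -5.4, 1.9]
width: 0.0598
eef [0.5908 0.0396 0.0532] yaw -170.8 z [ 0.002 -0.002 -1.   ] q6 -97.6 t 6.0 w 0.0598 F [ 0.1 -5.4  1.9] Mz [-0.73 -0.15 -0.03]
tool delta [0.001  0.0006 0.0022]
```

```bash
python3 -m crank '[[[0,-0.0006,0.0001,0,0,8.5],[0,0,0.0001,0,0,8.5],[0,0,0.0001,0,0,8.5],[0,0,0.0001,0,0,8.5],[0,0,0.0001,0,0,8.5],[0,0,0.0001,0,0,8.5],[0,0,0.0001,0,0,8.5],[0,0,0.0001,0,0,8.5],[0,0,0.0001,0,0,8.5],[0,0,0.0001,0,0,8.5],[0,0,0.0001,0,0,8.5],[0,0,0.0001,0,0,8.5],[0,0,0.0001,0,0,8.5],[0,0,0.0001,0,0,8.5],[0,0,0.0001,0,0,8.5],[0,0,0.0001,0,0,8.5],[0,0,0.0001,0,0,8.5],[0,0,0.0001,0,0,8.5],[0,0,0.0001,0,0,8.5],[0,0,0.0001,0,0,8.5]]]';  python3 -c "
from h import *
delta([.5898,.04,.050])"
```

```text
time: 8.0
eef_pos: [0.5902, 0.0393, 0.0513]
ee_rot: [[0.946, 0.323, 0.0], [0.323, -0.946, -0.002], [-0.001, 0.002, -1.0]]
wrist_force: [-1.8, -4.1, 5.6]
width: 0.0596
eef [0.5902 0.0393 0.0513] yaw 18.8 z [ 0.    -0.002 -1.   ] q6 72.7 t 8.0 w 0.0596 F [-1.8 -4.1  5.6] Mz [-0.69  0.41  0.18]
tool delta [-0.0001 -0.0008  0.0013]
```

```bash
python3 -m crank '[[[0,0,0.0001,0,0,8.5],[0,0,0.0001,0,0,8.5],[0,0,0.0001,0,0,8.5],[0,0,0.0001,0,0,8.5],[0,0,0.0001,0,0,8.5],[0,0,0.0001,0,0,8.5],[0,0,0.0001,0,0,8.5],[0,0,0.0001,0,0,8.5],[0,0,0,0,0,0]]]';  python3 -c "
from h import *
delta([.5898,.04,.050])"
python3 -m crank '[[[0,0,0,0,0,0],[0,0,0,0,0,0],[0,0,0,0,0,0],[0,0,0,0,0,0],[0,0,0,0,0,-8.5],[0,0,0,0,0,-8.5],[0,0,0,0,0,-8.5],[0,0,0,0,0,-8.5],[0,0,0,0,0,-8.5],[0,0,0,0,0,-8.5],[0,0,0,0,0,-8.5],[0,0,0,0,0,-8.5],[0,0,0,0,0,-8.5],[0,0,0,0,0,-8.5],[0,0,0,0,0,-8.5],[0,0,0,0,0,-8.5],[0,0,0,0,0,-8.5],[0,0,0,0,0,-8.5],[0,0,0,0,0,-8.5],[0,0,0,0,0,-8.5]]]' 1
python3 -m crank '[[[0,0,0,0,0,-8.5],[0,0,0,0,0,-8.5],[0,0,0,0,0,-8.5],[0,0,0,0,0,-8.5],[0,0,0,0,0,-8.5],[0,0,0,0,0,-8.5],[0,0,0,0,0,-8.5],[0,0,0,0,0,-8.5],[0,0,0,0,0,-8.5],[0,0,0,0,0,-8.5],[0,0,0,0,0,-8.5],[0,0,0,0,0,0]]]'
python3 -c "
from h import *
delta([.5898,.04,.050])"
```

```text
time: 8.9
eef_pos: [0.5902, 0.0397, 0.0505]
ee_rot: [[0.655, -0.755, 0.0], [-0.755, -0.655, -0.001], [0.001, 0.001, -1.0]]
wrist_force: [-2.0, -3.4, 4.8]
width: 0.0595
eef [0.5902 0.0397 0.0505] yaw -49.0 z [ 0.    -0.001 -1.   ] q6 140.6 t 8.9 w 0.0595 F [-2.  -3.4  4.8] Mz [-0.41  0.4  -0.19]
tool delta [-0.0005  0.0001  0.0005]
time: 10.9
eef_pos: [0.59, 0.0404, 0.0493]
ee_rot: [[0.044, 0.999, -0.0], [0.999, -0.044, 0.0], [0.0, -0.0, -1.0]]
wrist_force: [-0.7, -0.2, -0.8]
width: 0.0881
time: 12.1
eef_pos: [0.59, 0.0404, 0.0494]
ee_rot: [[-1.0, -0.011, -0.0], [-0.011, 1.0, 0.0], [0.0, 0.0, -1.0]]
wrist_force: [-0.3, -0.7, -0.0]
width: 0.0881
eef [0.59   0.0404 0.0494] yaw -179.3 z [-0.  0. -1.] q6 -89.2 t 12.1 w 0.0881 F [-0.3 -0.7 -0. ] Mz [ 0.   -0.1   0.06]
tool delta [ 0.0002 -0.0004 -0.0006]
```

```bash
python3 -m crank '[[[0,0,0,0,0,0],[0,0,0,0,0,0],[0,0,0,0,0,0],[0,0,0,0,0,0],[0,0,0,0,0,0],[0,0,0.0001,0,0,8.5],[0,0,0.0001,0,0,8.5],[0,0,0.0001,0,0,8.5],[0,0,0.0001,0,0,8.5],[0,0,0.0001,0,0,8.5],[0,0,0.0001,0,0,8.5],[0,0,0.0001,0,0,8.5],[0,0,0.0001,0,0,8.5],[0,0,0.0001,0,0,8.5],[0,0,0.0001,0,0,8.5],[0,0,0.0001,0,0,8.5],[0,0,0.0001,0,0,8.5],[0,0,0.0001,0,0,8.5]]]' -1 20
python3 -c "
from h import *
delta([.5898,.04,.050])"
python3 -m crank '[[[0,0,0,0,0,4],[0,0,0.0001,0,0,4],[0,0,0,0,0,4],[0,0,0.0001,0,0,4]]]'
python3 -c "
from h import *
delta([.5898,.04,.050])"
python3 -m crank '[[[0,0,0,0,0,4],[0,0,0.0001,0,0,4],[0,0,0,0,0,4],[0,0,0.0001,0,0,4]]]'
python3 -c "
from h import *
delta([.5898,.04,.050])"
```

```text
time: 13.9
eef_pos: [0.5906, 0.0398, 0.0484]
ee_rot: [[0.345, 0.938, 0.001], [0.938, -0.345, -0.001], [-0.0, 0.001, -1.0]]
wrist_force: [0.6, -2.5, -0.4]
width: 0.06
eef [0.5906 0.0398 0.0484] yaw 69.8 z [ 0.001 -0.001 -1.   ] q6 21.7 t 13.9 w 0.06 F [ 0.6 -2.5 -0.4] Mz [-0.54 -0.27  0.19]
tool delta [-0.0001 -0.0008 -0.0016]
time: 14.3
eef_pos: [0.5907, 0.0398, 0.0482]
ee_rot: [[0.588, 0.809, 0.001], [0.809, -0.588, -0.001], [0.0, 0.002, -1.0]]
wrist_force: [1.1, -3.1, -1.0]
width: 0.0596
eef [0.5907 0.0398 0.0482] yaw 54.0 z [ 0.001 -0.001 -1.   ] q6 37.5 t 14.3 w 0.0596 F [ 1.1 -3.1 -1. ] Mz [-0.63 -0.21  0.17]
tool delta [-0.0003 -0.0009 -0.0018]
time: 14.7
eef_pos: [0.5911, 0.0399, 0.0481]
ee_rot: [[0.787, 0.616, 0.002], [0.616, -0.787, -0.001], [0.001, 0.002, -1.0]]
wrist_force: [3.2, 0.9, -1.4]
width: 0.0595
eef [0.5911 0.0399 0.0481] yaw 38.1 z [ 0.002 -0.001 -1.   ] q6 53.5 t 14.7 w 0.0595 F [ 3.2  0.9 -1.4] Mz [ 0.05 -0.55  1.02]
tool delta [-0.0009 -0.0009 -0.0019]
```

```bash
python3 -m crank '[[[0,0,0,0,0,2],[0,0,0,0,0,2],[0,0,0,0,0,0]]]'
python3 -c "
from h import *
delta([.5898,.04,.050])"
python3 -m crank '[[[0,0,0,0,0,0],[0,0,0,0,0,0]]]'
python3 -c "
from h import *
delta([.5898,.04,.050])"
```

```text
time: 15.0
eef_pos: [0.5919, 0.0404, 0.0483]
ee_rot: [[0.827, 0.562, 0.004], [0.562, -0.827, -0.0], [0.003, 0.002, -1.0]]
wrist_force: [6.1, -0.9, -3.4]
width: 0.0596
eef [0.5919 0.0404 0.0483] yaw 34.2 z [ 0.004 -0.    -1.   ] q6 57.3 t 15.0 w 0.0596 F [ 6.1 -0.9 -3.4] Mz [-0.13 -0.83  0.83]
tool delta [-0.0019 -0.0008 -0.0017]
time: 15.2
eef_pos: [0.5918, 0.0404, 0.0483]
ee_rot: [[0.827, 0.563, 0.004], [0.563, -0.827, -0.0], [0.003, 0.002, -1.0]]
wrist_force: [5.6, -1.6, -2.3]
width: 0.0597
eef [0.5918 0.0404 0.0483] yaw 34.2 z [ 0.004 -0.    -1.   ] q6 57.3 t 15.2 w 0.0597 F [ 5.6 -1.6 -2.3] Mz [-0.14 -0.88  0.76]
tool delta [-0.0019 -0.0008 -0.0017]
```

```bash
python3 -m crank '[[[0,0,0,0,0,-7],[0,0,-0.0001,0,0,-7],[0,0,-0.0001,0,0,-7],[0,0,-0.0001,0,0,-7],[0,0,-0.0001,0,0,-7],[0,0,0,0,0,0],[0,0,0,0,0,0],[0,0,0,0,0,0]]]'
python3 -c "
from h import *
delta([.5898,.04,.050])"
python3 -m crank '[[[0,0,0,0,0,0],[0,0,0,0,0,0],[0,0,0,0,0,0],[0,0,-0.04,0,0,0],[0,0,-0.04,0,0,0],[0,0,-0.04,0,0,0],[0,0,0,0,0,0]]]' 1
python3 - <<'E'
from h import *
import pickle
delta([.5,.29,.15])
c,_=snap("wrist","w3",None,1.4);pickle.dump(c,open('w3.pkl','wb'))
E
```

```text
time: 16.0
eef_pos: [0.591, 0.041, 0.0487]
ee_rot: [[0.359, 0.933, 0.002], [0.933, -0.359, 0.001], [0.002, 0.002, -1.0]]
wrist_force: [4.6, 3.3, -1.4]
width: 0.0596
eef [0.591  0.041  0.0487] yaw 69.0 z [ 0.002  0.001 -1.   ] q6 22.5 t 16.0 w 0.0596 F [ 4.6  3.3 -1.4] Mz [ 0.42 -0.76  0.17]
tool delta [-0.0013 -0.0008 -0.0014]
time: 16.7
eef_pos: [0.5941, 0.0403, 0.1752]
ee_rot: [[0.357, 0.934, 0.011], [0.934, -0.357, 0.0], [0.004, 0.01, -1.0]]
wrist_force: [2.0, 0.6, 0.7]
width: 0.0882
eef [0.5941 0.0403 0.1752] yaw 69.1 z [ 0.011  0.    -1.   ] q6 22.4 t 16.7 w 0.0882 F [2.  0.6 0.7] Mz [-0.03 -0.07  0.01]
tool delta [ 0.1995 -0.1773  0.0242]
```

View pics/w3.png

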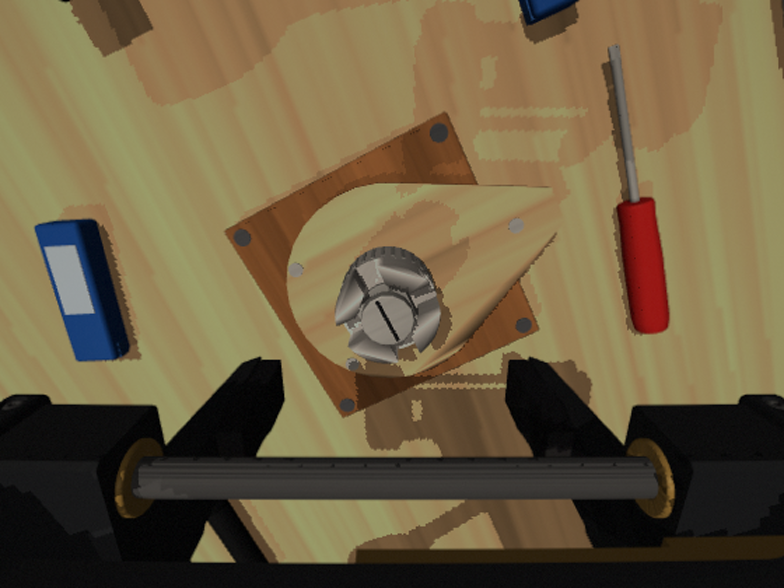

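Line runs (378,301)–(399,342), and a slot appears to lie along it; I'll zoom in to check.

Run:
```python
from h import *
import pickle
c=pickle.load(open('w3.pkl','rb'))
im=np.load('pics/w3.npy')[165:270,225:330,::-1];b=cv2.resize(im,None,fx=5.5,fy=5.5,interpolation=cv2.INTER_CUBIC)
P=lambda u,v,z:onz(c,u/1.4,v/1.4,z)
a=P(378,301,.092);e=P(399,342,.092);print("yaw",np.degrees(np.arctan2(*(a-e)[1::-1])),"c",(a+e)/2,P(388.5,319,.092))
# draw expected slot edges at z=.0844 for yaw 6.3 about stud
o=np.array([.5898,.04]);th=np.radians(6.3);ux=np.array([np.cos(th),np.sin(th)]);uy=np.array([-ux[1],ux[0]])
for sg in(-1,1):
  for s2 in (-1,1):
    q=[(proj(c,np.r_[o+ux*.007*sg+uy*r*s2,.0844])-[225,165]+.5)*5.5 for r in(.016,.03)]
    cv2.line(b,*[tuple(int(x) for x in p) for p in q],(0,0,255),1)
cv2.imwrite('pics/w3z.png',b)
```

```text
yaw 94.31336130544418 c [0.59050022 0.0384986  0.092     ] [0.59101764 0.04010978 0.092     ]
```

View pics/w3z.png

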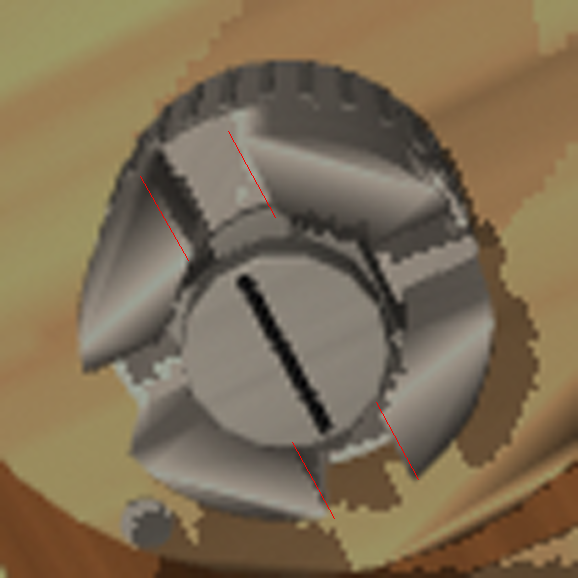

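Overlay and picture agree: a slot lies along the line to within a few degrees. Now over to the thin pin.

```bash
python3 -m crank '[[[0.0325,-0.0317,-0.0042,0,0,0],[0.0325,-0.0317,-0.0042,0,0,0],[0.0325,-0.0317,-0.0042,0,0,0],[0.0325,-0.0317,-0.0042,0,0,0],[0.0325,-0.0317,-0.0042,0,0,0],[0.0325,-0.0317,-0.0042,0,0,0]]]'
python3 -m crank '[[[0,0,0,0,0,-8.5],[0,0,0,0,0,-8.5],[0,0,0,0,0,-8.5],[0,0,0,0,0,-8.5],[0,0,0,0,0,-8.5],[0,0,0,0,0,-8.5],[0,0,0,0,0,-8.5],[0,0,0,0,0,-8.5],[0,0,0,0,0,-8.5],[0,0,0,0,0,-8.5],[0,0,0,0,0,-8.5],[0,0,0,0,0,-8.5],[0,0,0,0,0,-8.5],[0,0,0,0,0,-2.5],[0,0,0,0,0,0],[0,0,0,0,0,0]]]'
python3 - <<'E'
from h import *
import pickle
delta([.486,.29,.15])
c,_=snap("wrist","w4",None,1.4);pickle.dump(c,open('w4.pkl','wb'))
E
```

```text
time: 17.35
eef_pos: [0.4795, 0.2909, 0.1914]
ee_rot: [[0.357, 0.934, -0.003], [0.934, -0.357, -0.002], [-0.003, -0.002, -1.0]]
wrist_force: [0.5, -1.1, -0.1]
width: 0.0879
time: 18.95
eef_pos: [0.4809, 0.2898, 0.1919]
ee_rot: [[-0.999, -0.036, -0.002], [-0.036, 0.999, -0.001], [0.003, -0.001, -1.0]]
wrist_force: [0.4, -0.0, -0.3]
width: 0.088
eef [0.4809 0.2898 0.1919] yaw -178.0 z [-0.002 -0.001 -1.   ] q6 -63.5 t 18.95 w 0.088 F [ 0.4 -0.  -0.3] Mz [ 0.05 -0.17  0.04]
tool delta [-0.0052  0.0001  0.0418]
```

View pics/w4.png

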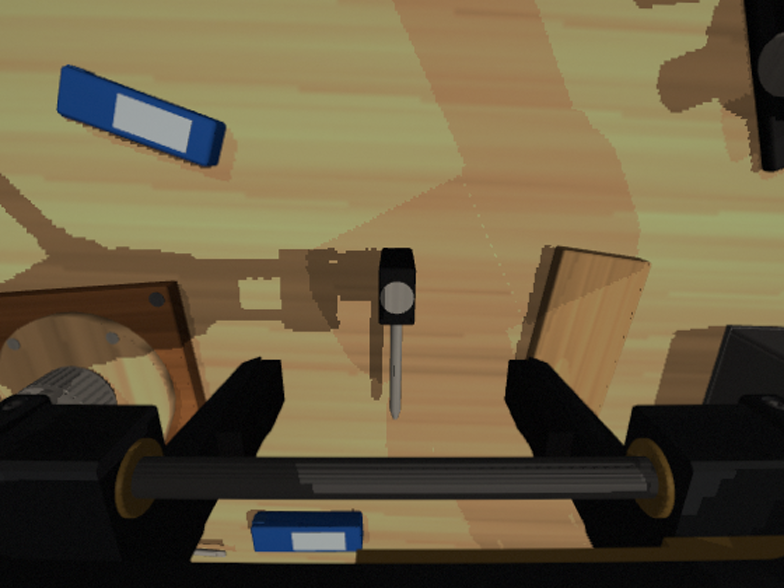

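Thin pin: disc on the handle's top at (397,298), top-face corners near (379,322) and (415,323), shank from (397,325) to (395,417).

Run:
```python
from h import *
import pickle
c=pickle.load(open('w4.pkl','rb'))
P=lambda u,v,z:onz(c,u/1.4,v/1.4,z).round(4)
print("disc",P(397.5,297.5,.064),"front corners",P(379,322.5,.064),P(415,323,.064))
im=np.load('pics/w4.npy').astype(int)
us=[]
for r in range(236,294,4):
    row=im[r,270:297].sum(1)/3; print(r,row.round(0).astype(int).tolist()) if r in(240,280) else 0
a=P(396.8,335,.0345);b=P(395.2,410,.0345);print(a,b,np.degrees(np.arctan2(*(b-a)[1::-1])))
print("tip",P(395,418,.03))
```

```text
disc [0.4845 0.2922 0.064 ] front corners [0.5025 0.2806 0.064 ] [0.502  0.3046 0.064 ]
240 [64, 63, 64, 64, 121, 121, 122, 122, 99, 52, 74, 91, 104, 112, 119, 115, 106, 101, 121, 121, 121, 120, 121, 120, 121, 120, 119]
280 [81, 81, 82, 131, 131, 131, 132, 131, 84, 66, 89, 103, 112, 112, 118, 105, 89, 121, 121, 121, 121, 121, 122, 122, 122, 121, 121]
[0.5241 0.2934 0.0345] [0.5896 0.2946 0.0345] 1.0495762527152064
tip [0.6002 0.2948 0.03  ]
```

```bash
python3 -m crank '[[[-0.0037,0.0029,0.03,0,0,0.8],[0,0,0.04,0,0,0],[0,0,0.04,0,0,0],[0,0,0.035,0,0,0],[0,0,0.012,0,0,0],[0,0,0,0,0,0],[0,0,0,0,0,0]]]'
python3 -c "
from h import *
delta([.4845,.2928,.035])"
python3 -m crank '[[[0,0,0,0,0,0],[0,0,0,0,0,0],[0,0,0,0,0,0],[0,0,0,0,0,0],[0,0,0,0,0,0],[0,0,0,0,0,0],[0,0,0,0,0,0],[0,0,0,0,0,0]]]' -1 35
python3 -c "
from h import *
delta([.4845,.2928,.035])"
```

```text
time: 19.7
eef_pos: [0.4864, 0.2939, 0.0376]
ee_rot: [[-1.0, -0.023, 0.001], [-0.023, 1.0, 0.001], [-0.001, 0.001, -1.0]]
wrist_force: [0.6, 0.4, 0.7]
width: 0.0883
eef [0.4864 0.2939 0.0376] yaw -178.7 z [ 0.001  0.001 -1.   ] q6 -62.7 t 19.7 w 0.0883 F [0.6 0.4 0.7] Mz [ 0.08 -0.1  -0.01]
tool delta [ 0.0019 -0.001   0.0026]
time: 20.5
eef_pos: [0.4853, 0.2932, 0.0363]
ee_rot: [[-1.0, -0.023, -0.0], [-0.023, 1.0, -0.0], [0.0, -0.0, -1.0]]
wrist_force: [-0.6, -1.6, 1.1]
width: 0.026
eef [0.4853 0.2932 0.0363] yaw -178.7 z [-0. -0. -1.] q6 -62.7 t 20.5 w 0.026 F [-0.6 -1.6  1.1] Mz [-0.24 -0.16  0.  ]
tool delta [ 0.0009 -0.0004  0.0013]
```

```bash
python3 -m crank '[[[0,0,-0.01,0,0,0],[0,0,-0.025,0,0,0],[0,0,-0.025,0,0,0],[0,0,0,0,0,8.5],[0,0,0,0,0,8.5],[0,0,0,0,0,8.5],[0,0,0,0,0,8.5],[0,0,0,0,0,8.5],[0,0,0,0,0,8.5],[0,0,0,0,0,8.5],[0,0,0,0,0,8.5],[0,0,0,0,0,8.5],[0,0,0,0,0,8.5],[0,0,0,0,0,0],[0,0,0,0,0,0]]]'
python3 -c "
from h import *
delta([.5735,.194,.0823])"
```

```text
time: 22.0
eef_pos: [0.4853, 0.2933, 0.0966]
ee_rot: [[-0.114, 0.994, -0.0], [0.994, 0.114, -0.0], [-0.0, -0.0, -1.0]]
wrist_force: [0.1, -0.3, -2.5]
width: 0.0239
eef [0.4853 0.2933 0.0966] yaw 96.5 z [-0. -0. -1.] q6 22.1 t 22.0 w 0.0239 F [ 0.1 -0.3 -2.5] Mz [-0.03 -0.07 -0.01]
tool delta [-0.1087  0.0763  0.0143]
```

```bash
python3 -m crank '[[[-0.0217,0.0153,0.0029,0,0,0],[-0.0217,0.0153,0.0029,0,0,0],[-0.0217,0.0153,0.0029,0,0,0],[-0.0217,0.0153,0.0028,0,0,0],[-0.0217,0.0153,0.0028,0,0,0],[0,0,0,0,0,0],[0,0,0,0,0,0],[0,0,0,0,0,0]]]'
python3 - <<'E'
from h import *
import pickle
delta([.5735,.194,.0823])
S,a=snap("scene","s5");D,b=snap("side","d5");W,w=snap("wrist","w5")
pickle.dump((S,D,W),open('c5.pkl','wb'))
def crop(im,c,X,r=42,k=6.6):
    u,v=proj(c,np.array(X)).astype(int); print(u-r,v-r,k); return cv2.resize(im[v-r:v+r,u-r:u+r,::-1],(390,390),interpolation=cv2.INTER_CUBIC)
X=[.586,.075,.076]
cv2.imwrite('pics/c5.png',np.hstack([crop(a,S,X),crop(b,D,X)]))
E
```

```text
time: 22.8
eef_pos: [0.5727, 0.1944, 0.082]
ee_rot: [[-0.112, 0.994, -0.001], [0.994, 0.112, 0.0], [0.0, -0.001, -1.0]]
wrist_force: [0.1, -0.2, -2.0]
width: 0.0236
eef [0.5727 0.1944 0.082 ] yaw 96.4 z [-0.001  0.    -1.   ] q6 10.0 t 22.8 w 0.0236 F [ 0.1 -0.2 -2. ] Mz [-0.03 -0.08  0.02]
tool delta [-0.0005  0.0007 -0.0003]
239 169 6.6
232 160 6.6
```

View pics/c5.png

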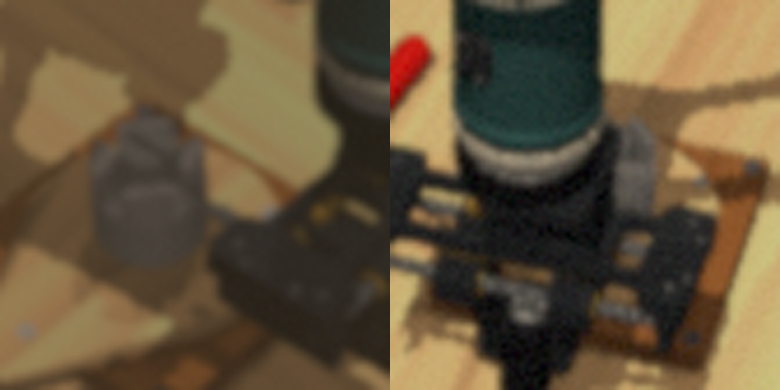

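View pics/w5.png

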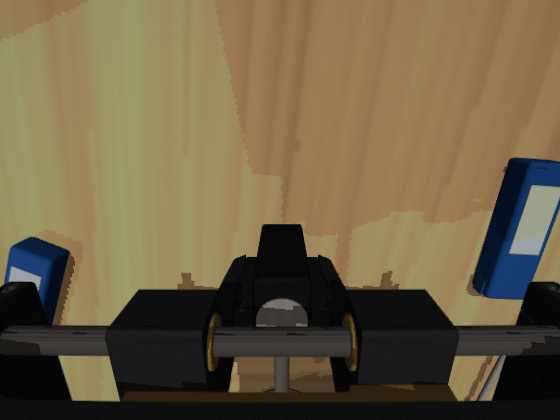

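The tip stands level just outside the nut, with the pin straight in the jaws at (283,360). I'll enter slowly and watch forces.

```bash
python3 -m crank '[[[-0.006,0.0006,0,0,0,0],[-0.006,0,0,0,0,0],[-0.006,0,0,0,0,0],[-0.005,0,0,0,0,0],[0,0,0,0,0,0]]]'
python3 -c "
from h import *
delta([.5848,.0919,.0823])"
python3 -m crank '[[[-0.005,0,0,0,0,0],[-0.005,0,0,0,0,0],[-0.005,0,0,0,0,0],[0,0,0,0,0,0]]]'
python3 -c "
from h import *
delta([.5848,.0919,.0823])"
```

```text
time: 23.45
eef_pos: [0.5766, 0.1703, 0.0821]
ee_rot: [[-0.109, 0.994, -0.0], [0.994, 0.109, -0.0], [-0.0, -0.0, -1.0]]
wrist_force: [-0.2, 0.1, -1.2]
width: 0.0236
eef [0.5766 0.1703 0.0821] yaw 96.3 z [-0. -0. -1.] q6 7.8 t 23.45 w 0.0236 F [-0.2  0.1 -1.2] Mz [-0.02 -0.07 -0.  ]
tool delta [-0.0788 -0.0004 -0.0002]
time: 23.85
eef_pos: [0.5783, 0.1556, 0.0821]
ee_rot: [[-0.11, 0.994, -0.0], [0.994, 0.11, -0.0], [-0.0, -0.0, -1.0]]
wrist_force: [0.4, 0.4, -2.1]
width: 0.0236
eef [0.5783 0.1556 0.0821] yaw 96.3 z [-0. -0. -1.] q6 6.4 t 23.85 w 0.0236 F [ 0.4  0.4 -2.1] Mz [ 0.   -0.1   0.04]
tool delta [-0.064  -0.0005 -0.0002]
```

```bash
python3 -m crank '[[[-0.005,-0.0003,0,0,0,0],[-0.006,0,0,0,0,0],[-0.006,0,0,0,0,0],[-0.006,0,0,0,0,0],[0,0,0,0,0,0]]]'
python3 -c "
from h import *
delta([.5848,.0919,.0823])"
python3 -m crank '[[[-0.006,0,0,0,0,0],[-0.006,0,0,0,0,0],[-0.006,0,0,0,0,0],[0,0,0,0,0,0]]]'
python3 -c "
from h import *
delta([.5848,.0919,.0823])"
```

```text
time: 24.35
eef_pos: [0.5805, 0.1325, 0.0821]
ee_rot: [[-0.109, 0.994, -0.0], [0.994, 0.109, -0.0], [-0.0, -0.0, -1.0]]
wrist_force: [-0.2, 0.7, -1.7]
width: 0.0236
eef [0.5805 0.1325 0.0821] yaw 96.3 z [-0. -0. -1.] q6 4.2 t 24.35 w 0.0236 F [-0.2  0.7 -1.7] Mz [ 0.01 -0.08 -0.01]
tool delta [-0.0408 -0.0002 -0.0002]
time: 24.75
eef_pos: [0.5825, 0.1146, 0.0821]
ee_rot: [[-0.109, 0.994, -0.0], [0.994, 0.109, -0.0], [-0.0, -0.0, -1.0]]
wrist_force: [-0.1, 0.8, -1.9]
width: 0.024
eef [0.5825 0.1146 0.0821] yaw 96.3 z [-0. -0. -1.] q6 2.5 t 24.75 w 0.024 F [-0.1  0.8 -1.9] Mz [-0.05 -0.08  0.06]
tool delta [-0.0229 -0.0002 -0.0002]
```

```bash
python3 -m crank '[[[-0.006,0,0,0,0,0],[-0.006,0,0,0,0,0],[-0.005,0,0,0,0,0],[-0.004,0,0,0,0,0],[0,0,0,0,0,0],[0,0,0,0,0,0]]]'
python3 -c "
from h import *
delta([.5848,.0919,.0823])"
python3 -m crank '[[[0,0,0.0005,0,0,0],[0,0,0.0005,0,0,0],[0,0,0.0005,0,0,0],[0,0,0,0,0,0]]]'
python3 -c "
from h import *
delta([.5848,.0919,.0823])"
```

```text
time: 25.35
eef_pos: [0.5848, 0.0945, 0.0821]
ee_rot: [[-0.11, 0.994, -0.0], [0.994, 0.11, 0.0], [0.0, 0.0, -1.0]]
wrist_force: [0.4, 0.8, -3.5]
width: 0.0241
eef [0.5848 0.0945 0.0821] yaw 96.3 z [-0.  0. -1.] q6 0.5 t 25.35 w 0.0241 F [ 0.4  0.8 -3.5] Mz [ 0.03 -0.12  0.  ]
tool delta [-0.0026 -0.0002 -0.0002]
time: 25.75
eef_pos: [0.5848, 0.0948, 0.081]
ee_rot: [[-0.11, 0.994, 0.0], [0.994, 0.11, 0.0], [0.0, 0.0, -1.0]]
wrist_force: [-1.1, 0.5, 1.3]
width: 0.0239
eef [0.5848 0.0948 0.081 ] yaw 96.3 z [ 0.  0. -1.] q6 0.5 t 25.75 w 0.0239 F [-1.1  0.5  1.3] Mz [-0.11  0.1  -0.01]
tool delta [-0.0029 -0.0003 -0.0013]
```

```bash
python3 -m crank '[[[0,0,0,0,0,0],[0,0,0,0,0,0],[0,0,0,0,0,0],[0,0,0,0,0,0],[0,0,0,0,0,0],[0,0,-0.02,0,0,0],[0,0,-0.03,0,0,0],[0,0,-0.04,0,0,0],[0,0,-0.04,0,0,0],[0,0,0,0,0,0],[0,0,0,0,0,0]]]' 1
python3 - <<'E'
from h import *
import pickle
delta([.5848,.0919,.0823])
c,w=snap("wrist","w6",None,1.4);pickle.dump(c,open('w6.pkl','wb'))
E
```

```text
time: 26.85
eef_pos: [0.5856, 0.0947, 0.2121]
ee_rot: [[-0.11, 0.994, 0.003], [0.994, 0.11, 0.0], [0.0, 0.003, -1.0]]
wrist_force: [-1.1, -0.3, -0.2]
width: 0.0878
eef [0.5856 0.0947 0.2121] yaw 96.3 z [ 0.003  0.    -1.   ] q6 0.5 t 26.85 w 0.0878 F [-1.1 -0.3 -0.2] Mz [-0.01 -0.07  0.02]
tool delta [-0.0027 -0.0015  0.1298]
```

View pics/w6.png

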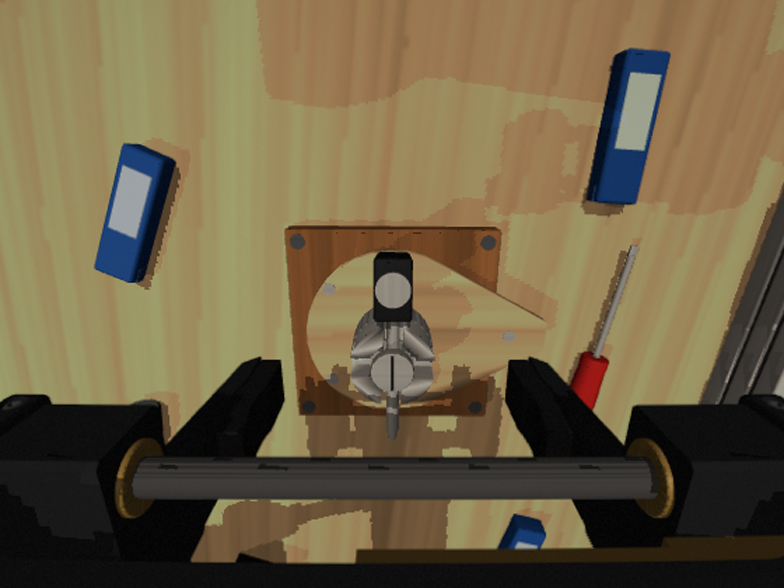

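The pin runs through slot, stud and slot: disc (393,290), stud centre (393,372), tip (392,437). The handle sits next to the nut.

Run:
```python
from h import *
import pickle
c=pickle.load(open('w6.pkl','rb'))
P=lambda u,v,z:onz(c,u/1.4,v/1.4,z)
h=P(393,290,.108);s=P(393,372,.092);t=P(392,438,.074)
print("handle-stud",np.linalg.norm((h-s)[:2]),"tip-stud",np.linalg.norm((t-s)[:2]),"pin yaw",np.degrees(np.arctan2(*(t-h)[1::-1])))
arm.finish_job()
```

```text
handle-stud 0.06328053617166333 tip-stud 0.06704174111558132 pin yaw -84.0256444503421
the job is handed in; nothing more can be done
```

I handed the job in, with the thin pin through slot, stud and slot and the arm clear of everything. My last check on how far in the pin sits disagreed with itself, so that depth is not fully confirmed.

- **Nut:** I screwed it down in two grips, about 380° in all. It then hit the hard stop: the torque jumped from about 0.17 to 1.0 N m and the fingers slipped. I backed it off 34.8° (0.61 rad), and a close-up showed a slot in line with the mark on the stud.
- **Pin:** I gripped the thin pin by its handle, turned it level and pushed it in from the jig's +y end. Side force stayed at or below about 1 N the whole way. I stopped about 2.5 mm short of fully in, lowered it until it rested in the hole, and let go.
- **Last picture:** It shows the pin through the nut with its handle next to it, at a heading of -84.0°. The hole's direction measures -83.7°. Nothing looked disturbed in view, and the arm was about 130 mm above where it let go.
- **Check that disagreed:** From that picture the handle's centre came out 63 mm from the stud, against 52 mm when fully in. The tip came out 67 mm out on the far side, against 63 mm. Together those make the pin 130 mm long when it is 115 mm, so the heights I assumed were off, perhaps because the handle sagged slightly after release. The arm's own readings put the pin about 3 mm short, and even the 63 mm figure is 11 mm off, within the 15 mm limit. I handed the job in without looking again.
- **Fat pin:** I never went near it, but it was not in the last picture, so its final position was not checked.

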